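# Set out the wheel-balancing bench for the next wheel

### The arm

A 6-joint arm with a two-finger parallel gripper is mounted at the origin on the work surface. World frame = base frame: x ahead of the robot, y to its left, z up, the work surface at z = 0. Lengths are in mm, angles in degrees, forces in N, time in s.
With the tool pointing down it reaches from about 300 to 850 mm from the base axis. Payload 4.2 kg.
Tool frame: the origin (TCP) lies midway between the tips of the shut fingers; the grasp point (between the pads) lies 19 mm behind it (env.grip_depth is the distance from the TCP to the grasp point, in mm); z points along the fingers, y is the line along which they close (so a half turn about z gives the same grasp; the last joint's range is limited). The gripper opens to 91 mm and grips with 3 to 60 N. Pads are 32 mm wide; open, the fingers measure 118 mm over their backs; the gripper's body (76 mm by 178 mm) begins 60 mm behind the grasp point.
Start: joints at [-65.89, 18.312, 89.639, -0, 72.044, -1.146], TCP at [245.337, -520.051, 213.976] pointing down, gripper open.
Joint ranges: [-177.97, 177.97], [-48.28, 115.42], [12.27, 149.76], [-77.06, 257.06], [2.81, 150.46], [-146.56, 146.56]. Speed limits (degrees/s): [147.25, 147.25, 180, 180, 180, 180].

### API

Orientations are given as [roll, pitch, yaw] about the fixed x, y, z axes, in that order (R = Rz(yaw) Ry(pitch) Rx(roll)).
In Python, from workcell import env, eyes gives the robot as it stands.
- The arm moves only by the tool send_rows, never from a script. Its argument "motion" is a list of rows, each a list of 7 numbers: the shift along the world's x, y, z normalised to -1 to 1, where 1 is 0.5 m, then the turn, a rotation vector about the world's x, y, z normalised to -1 to 1, where 1 is 60 degrees, then the opening, from -1 (shut) to 1 (fully open). A call has 1 to 20 rows; each row is the pose to reach, as a shift and turn from the pose commanded when the call began; what a row does not reach only later rows make up. A row lasts 1/8 s, in which the tool goes at most 62.5 mm and 10.7 degrees, less where a joint would pass 70% of its speed; a pose out of reach is approached as far as the arm can. A call with a number of a shift or a turn outside -1 to 1 is refused whole. A call with a gripper value outside its range is refused whole. The fingers move at their own pace and stop on an object; "squeeze" is the grip in N (left out, the last holds). Time passes only in rows, so rows that repeat a pose let the fingers close. It gives the time, the measured TCP pose, the force, the opening and the grip force at its end, in the units of the state.
- env.state(): the state, without advancing time (a new reading comes with each control period).
- eyes.grab_frame(name): name is "side" or "top"; returns a dict with "pixels" (384x512x3 uint8, red, green, blue), "depth" (384x512 float32, mm along the optical axis (not along the pixel's ray), 0 where there is no reading), "fx", "fy", "cx", "cy" (pixels), "R" (3x3) and "t" (3): a world point X has camera coordinates R X + t. Camera axes: x right, y down, z forward; pixel columns grow to the right and rows downward; lengths in mm; the calibration is good to about 2 mm. A picture is of the moment at which its call begins.
- env.job_done(): hands the job in; it is judged then, once.
The state is a dict: "time_s": time; "qpos": joint angles; "qvel": joint speeds; "effort": joint torques, N m; "ee_pos": TCP position; "ee_rot": TCP orientation; "force": force on the tool from outside, world axes, zero at the start; "torque": the same for the moment, N m; "gripper_width": finger opening in mm; "gripper_force": force on a finger pad.
Only numpy, scipy, OpenCV 4.12 (cv2) and the standard library are available. Lean on these libraries where they do the work, as an engineer would, in place of code of your own. Each camera call takes 0.05 s, during which the arm holds its last target. There are 200 camera calls.

### The job

Set out the bench for the next wheel: seat the large steel cone centrally on top of the aluminium flange, big end down, then put the red locking collar centrally on top of the cone. Stand the yellow socket upright on the mat midway between the flange and the blue bin, and stand the blue socket upright directly to the left of the green dish (left as seen by someone standing at the mat's red edge, looking across the mat), leaving a gap of about 30 mm between socket and dish. Leave the small brass cone and the grease tin where they are, and let everything stand by itself at the end.

Things in the scene. Friction and masses are not known exactly. Their poses are not given: they have to be found in the camera images.
- cone_mid (a point): Large bright-steel centring cone, loose, 45 mm tall, standing big end down: straight skirt 54 mm in diameter for the lower 28 mm, then tapering to a flat top 36 mm in diameter with a dark spot (solid, no hole). About 0.35 kg. Point: on its axis, half-way up (22.5 mm over its underside). z up.
- collar_mid (a point): Red locking collar, loose: a plain solid red disc 48 mm in diameter and 26 mm tall with a dark round spot on top. About 0.09 kg. Point: its centre, 13 mm over its underside. z up.
- yellow_socket_mid (a point): Yellow-sleeved wheel-nut socket, loose, standing upright: plain cylinder 32 mm in diameter, 60 mm tall, dark band at the foot and dark spot on top. About 0.22 kg. Point: its centre, 30 mm over its underside. z up.
- blue_socket_mid (a point): Blue-sleeved wheel-nut socket, loose, same shape as the yellow one: 32 mm in diameter, 60 mm tall. About 0.22 kg. Point: its centre, 30 mm over its underside. z up.
- flange: Bare aluminium balancer flange, fixed: a flat disc 100 mm in diameter and 14 mm thick, five small dark holes near the edge and a dark spot at the centre marking the middle (flat, nothing protrudes). Origin: centre of its underside, at bench height; its flat top is 14 mm above.
- bin: Open blue plastic bin with nuts in it, fixed: 100 mm (its x) by 80 mm (its y), 50 mm tall. Origin: centre of its underside.
- dish: Round green parts dish with a few nuts in it, fixed: 100 mm in diameter at the rim, 22 mm tall. Origin: centre of its underside. Its axes are parallel to the mat's: +x from the red edge across the mat, +y to the left in the sense of the goal.
- mat: Black rubber layout mat, fixed, lying flat on the bench, 420 mm (x) by 500 mm (y), 1 mm thick with no effect on contact: things stand on it at bench height z = 0. A red stripe runs along its edge nearest the robot (its -x edge). Origin: its centre. +x points from the red edge across the mat, away from the robot; +y to the left as seen from the red edge. It may lie turned by up to about 20 degrees.
- small_cone_mid (a point): Small brass cone, loose, not to be disturbed: 38 mm in diameter, 34 mm tall. Point: on its axis, 17 mm over its underside.
- tin: Dark-grey grease tin with an orange lid, loose, not to be disturbed: 56 mm in diameter, 55 mm tall, near the far left corner of the mat. Origin: centre of its underside.
There are look-alikes about, which are no part of the job. There is more than one size of the part that bears collar_mid; the job needs the middle-sized.

How it is judged (in metres and radians):
At the end, for the whole second after the job is handed in: Cone big end down on the flange and collar flat on the cone, each centred to 10 mm; yellow socket upright within 15 mm of midway between flange and bin; blue socket upright left of the dish, 81 to 111 mm between centres, within 15 mm of level; all released, at rest (horizontal distance between cone_mid and flange below 0.01 m and z of cone_mid in the frame of flange between 0.0325 and 0.0405 m and angle between cone_mid's own z axis and vertical below 0.1 rad and horizontal distance between collar_mid and cone_mid below 0.01 m and z of collar_mid in the frame of flange between 0.068 and 0.076 m and (angle between collar_mid's own z axis and vertical below 0.1 rad or angle between collar_mid's own z axis and vertical above 3.04 rad) and horizontal distance between yellow_socket_mid and flange between 0.105 and 0.135 m and horizontal distance between yellow_socket_mid and bin between 0.105 and 0.135 m and horizontal distance between yellow_socket_mid and dish between 0.1928 and 0.2228 m and y of blue_socket_mid in the frame of dish between 0.081 and 0.111 m and x of blue_socket_mid in the frame of dish between -0.015 and 0.015 m and (angle between yellow_socket_mid's own z axis and vertical below 0.1 rad or angle between yellow_socket_mid's own z axis and vertical above 3.04 rad) and height (world z) of yellow_socket_mid between 0.025 and 0.035 m and (angle between blue_socket_mid's own z axis and vertical below 0.1 rad or angle between blue_socket_mid's own z axis and vertical above 3.04 rad) and height (world z) of blue_socket_mid between 0.025 and 0.035 m and linear speed of each of cone, collar, yellow_socket, blue_socket below 0.02 m/s); the robot touches nothing.
It fails at once if the small brass cone was disturbed (moved over 20 mm) (distance of small_cone_mid from where it was at the start of the episode above 0.02 m).
It fails at once if the grease tin was disturbed (moved over 20 mm) (distance of tin from where it was at the start of the episode above 0.02 m).
It also fails if it takes over 109 s, if anything falls off the work surface, if the arm or the gripper's body presses on something with over 40 N, if the wrist force passes 120 N, or if a joint passes its speed limit or range.

## Working session

There is one attempt and no reset: what is moved stays moved. The work goes in short steps, Python scripts to look and compute and a tool call to move; the robot and the scene stay as the last step left them, time stands still between calls to the robot, and variables do not carry over. Pictures are saved under pics/ and viewed, at most 14 in all, crops included, and the job is handed in when it is done.

Besides the shell and the picture viewer there is one more tool, called after "Request:" as name(argument=value, ...) on one line, values as JSON. send_rows: Moves the arm, as the interface text tells. Its arguments: {"type":"object","properties":{"motion":{"type":"array"},"squeeze":{"type":"number"}},"required":["motion"]}

```bash
ls; mkdir -p pics
cat > h.py <<'E'
import numpy as np, cv2
from workcell import env, eyes
def grab(n,fn=None,crop=None,k=1):
    f=eyes.grab_frame(n); np.savez(f'{n}.npz',**f)
    if fn: save(f,fn,crop,k)
    return f
def save(f,fn,crop=None,k=1):
    im=f['pixels'][:,:,::-1]
    if crop: c0,r0,c1,r1=crop; im=im[r0:r1,c0:c1]
    if k!=1: im=cv2.resize(im,None,fx=k,fy=k,interpolation=cv2.INTER_CUBIC)
    cv2.imwrite(f'pics/{fn}.png',im)
def onz(f,u,v,z):  # pixel ray at world height z
    d=f['R'].T@np.array([(u-f['cx'])/f['fx'],(v-f['cy'])/f['fy'],1]); c=-f['R'].T@f['t']
    return c+d*(z-c[2])/d[2]
def dep(f,u,v):
    z=float(f['depth'][int(v),int(u)]); p=np.array([(u-f['cx'])/f['fx']*z,(v-f['cy'])/f['fy']*z,z])
    return f['R'].T@(p-f['t'])
E
python3 - <<'E'
from h import *
f=grab('top','top0',k=1.5); print(f['R'],f['t'],f['fx']); g=grab('side','side0',k=1.5); print(-g['R'].T@g['t'],-f['R'].T@f['t']); print(env.state())
E
```

```text
pics
[[ 0.01429429 -0.99988548 -0.00496918]
 [-0.98598016 -0.01326887 -0.16633421]
 [ 0.16624923  0.00727714 -0.98605691]] [ -4.05130644 515.36728873 893.73497684] 378.10286650039353
[-146.19889439  739.68014764  673.28261893] [359.61707946  -3.7163403  966.97663321]
{'time_s': 0.1, 'qpos': array([-6.58913385e+01,  1.83487623e+01,  8.97003366e+01, -9.62190976e-05,
        7.20443203e+01, -1.14596852e+00]), 'qvel': array([ 0.03528161, -0.04692504, -0.17339639,  0.00667893,  0.10599759,
        0.04940909]), 'effort': array([ 5.52512902e-04, -4.13330984e+01, -2.32509720e+01,  7.29211816e-02,
        4.22572915e-02, -3.84468308e-05]), 'ee_pos': array([ 245.13039333, -519.62104544,  213.1902602 ]), 'ee_rot': array([-1.79906598e+02, -1.77687861e-03,  2.52546583e+01]), 'force': array([ 0.35140979, -0.2232672 ,  0.01411933]), 'torque': array([ 0.04479497, -0.06694994,  0.0118624 ]), 'gripper_force': 0.0, 'gripper_width': 91.43807626868441}
```

View pics/top0.png

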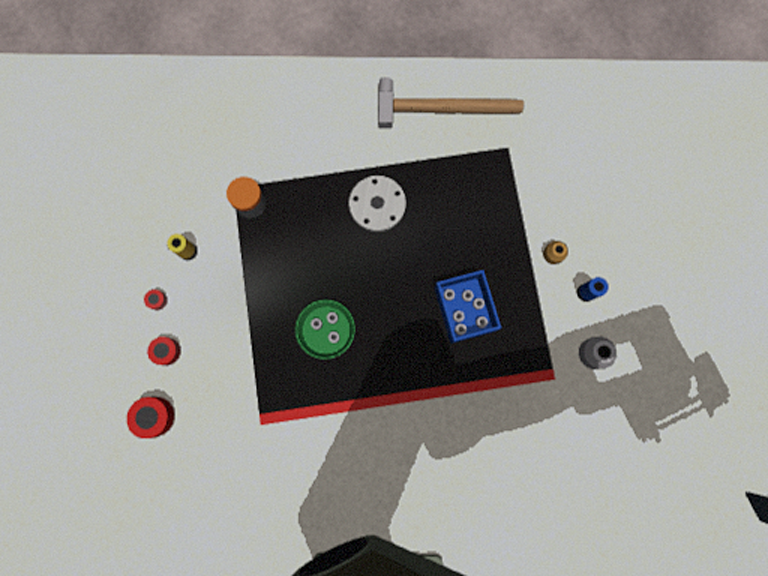

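View pics/side0.png

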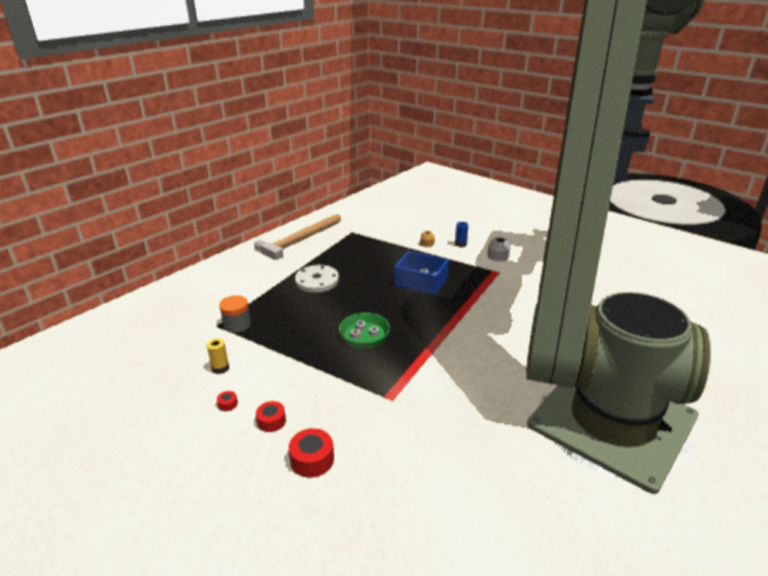

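Top view (1.5x): flange at (377,203), dish (325,330), bin (468,306), tin (243,193), yellow socket (180,243), blue socket (596,288), steel cone (598,352), brass cone (556,251). There are three red collars: small (155,299), middle (163,351) and large (150,417). The middle one should be the 48 mm collar, so I'll check the sizes and confirm in a crop.

```bash
cat > m.py <<'E'
from h import *
import sys
# top-face dark spots & outlines: use colour masks + depth to world, fit by min enclosing circle of points near top
def pts(f,mask):
    v,u=np.nonzero(mask); z=f['depth'][v,u]; k=z>0; u,v,z=u[k],v[k],z[k]
    P=np.c_[(u-f['cx'])/f['fx']*z,(v-f['cy'])/f['fy']*z,z]; return (P-f['t'])@f['R']
def blob(f,c,r,zlo,zhi):
    """points of a window (orig px) between heights; circle"""
    m=np.zeros(f['depth'].shape,bool); m[c[1]-r:c[1]+r+1,c[0]-r:c[0]+r+1]=1
    P=pts(f,m); P=P[(P[:,2]>zlo)&(P[:,2]<zhi)]
    (x,y),R=cv2.minEnclosingCircle(P[:,:2].astype(np.float32)); return np.round([x,y,2*R,np.median(P[:,2]),len(P),*P[:,:2].mean(0)],1)
E
python3 - <<'E'
from m import *
f=dict(np.load('top.npz'))
for n,c,r,a,b in [('flange',(251,135),26,8,25),('colS',(103,199),13,12,40),('colM',(109,234),16,19,40),('colL',(100,278),22,20,60),('yel',(119,162),14,50,70),('blue',(397,192),14,50,70),('cone',(399,235),17,38,52),('brass',(371,168),12,25,45),('dish',(217,220),26,12,35),('bin',(312,204),32,40,60),('tin',(162,129),16,48,65)]:
    print(n,blob(f,c,r,a,b), np.round(onz(f,*c,(a+b)/2),0))
for u,v in [(261.5,423.5),(554,378),(509,149),(238,185)]: print(np.round(onz(f,u/1.5,v/1.5,0),1))
save(f,'coll',(80,180,140,310),4); save(f,'right',(355,140,425,260),5)
E
```

```text
flange [ 687.     8.    99.9   14.1 1095.   686.2    7.7] [685.   9.  16.]
colS [509.9 385.7  35.4  18.3 143.  509.6 384.2] [508. 380.  26.]
colM [422.6 361.9  47.9  26.1 299.  422.5 361. ] [420. 357.  30.]
colL [313.9 373.5  68.1  36.4 660.  314.5 370.4] [313. 366.  40.]
yel [597.9 337.4  32.8  59.9 140.  596.7 336.4] [596. 334.  60.]
blue [ 533.3 -353.6   33.6   60.1  149.   533.4 -352.6] [ 529. -349.   60.]
cone [ 429.1 -361.6   45.5   44.5  248.   429.3 -360.9] [ 426. -354.   45.]
brass [ 601.1 -300.2   35.8   32.6  138.   600.2 -298.8] [ 595. -296.   35.]
dish [463.   92.2  99.2  18.1 436.  465.7  93.6] [459.  91.  24.]
bin [ 501.7 -143.3  125.2   49.4  306.   503.3 -145. ] [ 499. -144.   50.]
tin [687.3 233.7  58.7  55.3 399.  687.1 232.9] [684. 233.  56.]
[303.5 195.1   0. ]
[ 385.5 -294.6    0. ]
[ 793.9 -228.7    0. ]
[719.7 257.5   0. ]
```

View pics/coll.png

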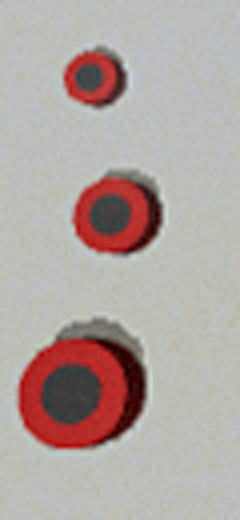

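View pics/right.png

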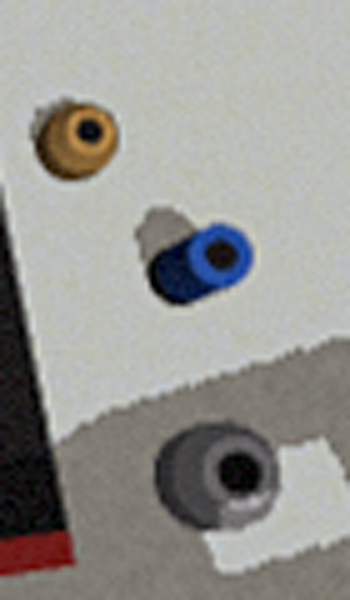

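The middle collar is at crop (110,212), full image (107,233). It measures 47.9 mm across and 26 mm tall, against 35 mm and 68 mm for the others, so it is the one. The right crop shows brass (78,140), blue socket (220,255) and steel cone (240,470) standing clear of each other. My targets are flange (687,8), yellow (594,-68) and blue (447.5,187). First I'll move above the cone.

Request:
send_rows(motion=[[0.368, 0.317, -0.16, 0, 0, 0, 1], [0.368, 0.317, -0.16, 0, 0, 0, 1], [0.368, 0.317, -0.16, 0, 0, 0, 1], [0.368, 0.317, -0.16, 0, 0, 0, 1], [0.368, 0.317, -0.16, 0, 0, 0, 1], [0.368, 0.317, -0.16, 0, 0, 0, 1], [0.368, 0.317, -0.16, 0, 0, 0, 1], [0.368, 0.317, -0.16, 0, 0, 0, 1]], squeeze=25)

```text
time_s: 1.1
ee_pos: [428.6, -362.7, 134.5]
ee_rot: [179.9, -0.0, 25.1]
force: [0.0, 0.3, 0.1]
gripper_width: 91.2
gripper_force: 0.0
```

Run:
```python
from h import *
g=grab('side','s1',(240,100,400,220),5); grab('top')
```

```text
(no output)
```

View pics/s1.png

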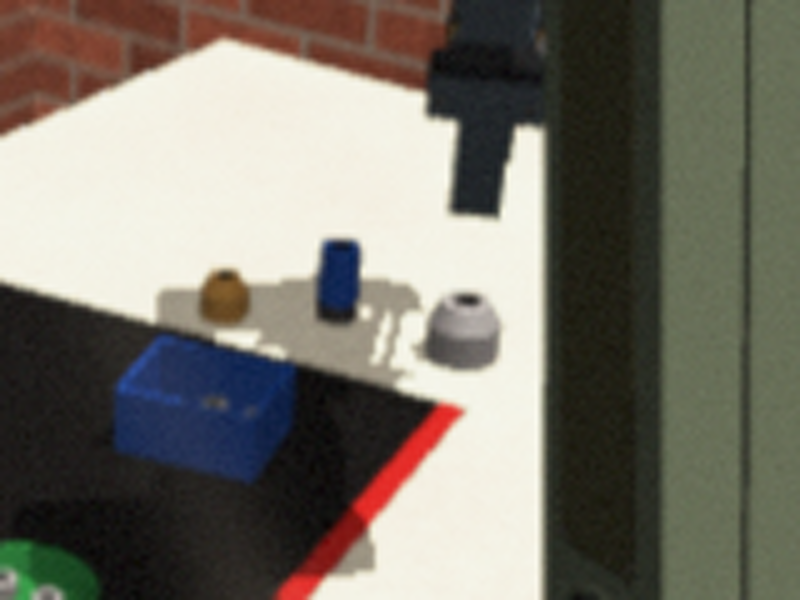

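The gripper (475,215) is above the cone (465,330), as expected from this view. I'll descend, close and lift.

Request:
send_rows(motion=[[0, 0, -0.08, 0, 0, 0, 1], [0, 0, -0.16, 0, 0, 0, 1], [0, 0, -0.2, 0, 0, 0, 1], [0, 0, -0.24, 0, 0, 0, 1], [0, 0, -0.256, 0, 0, 0, 1], [0, 0, -0.256, 0, 0, 0, 1], [0, 0, -0.256, 0, 0, 0, -1], [0, 0, -0.256, 0, 0, 0, -1], [0, 0, -0.256, 0, 0, 0, -1], [0, 0, -0.256, 0, 0, 0, -1], [0, 0, -0.256, 0, 0, 0, -1], [0, 0, -0.256, 0, 0, 0, -1]], squeeze=25)

```text
time_s: 2.7
ee_pos: [429.4, -361.5, 6.2]
ee_rot: [180.0, -0.0, 25.3]
force: [0.0, 0.3, 3.6]
gripper_width: 53.5
gripper_force: 25.0
```

Request:
send_rows(motion=[[0, 0, 0.06, 0, 0, 0, -1], [0, 0, 0.14, 0, 0, 0, -1], [0, 0, 0.2, 0, 0, 0, -1], [0.06, 0.086, 0.2, 0, 0, 0, -1], [0.13, 0.186, 0.2, 0, 0, 0, -1], [0.2, 0.286, 0.2, 0, 0, 0, -1], [0.27, 0.386, 0.2, 0, 0, 0, -1], [0.34, 0.486, 0.2, 0, 0, 0, -1], [0.41, 0.586, 0.2, 0, 0, 0, -1], [0.47, 0.673, 0.2, 0, 0, 0, -1], [0.516, 0.739, 0.2, 0, 0, 0, -1], [0.516, 0.739, 0.2, 0, 0, 0, -1], [0.516, 0.739, 0.1, 0, 0, 0, -1], [0.516, 0.739, 0.1, 0, 0, 0, -1], [0.516, 0.739, 0.1, 0, 0, 0, -1]])

```text
time_s: 4.58
ee_pos: [687.6, 7.2, 56.7]
ee_rot: [180.0, -0.0, 25.2]
force: [1.0, -0.7, -1.7]
gripper_width: 53.4
gripper_force: 25.0
```

Run:
```python
from h import *
f=grab('top'); g=grab('side')
a=cv2.resize(f['pixels'][90:190,200:300,::-1],None,fx=4,fy=4); b=cv2.resize(g['pixels'][130:230,160:260,::-1],None,fx=4,fy=4)
cv2.imwrite('pics/c1.png',np.hstack([a,b])); print(env.state()['ee_pos'],env.state()['ee_rot'])
def pj(f,p):
    c=f['R']@p+f['t']; return c[0]/c[2]*f['fx']+f['cx'],c[1]/c[2]*f['fy']+f['cy']
print(pj(g,np.array([687,8,50+12.])),pj(g,np.array([687,8,14.])))
```

```text
[688.57340532   7.41442622  58.09424996] [179.90404457  -0.1843759   25.21708316]
(np.float64(209.90564784554402), np.float64(170.24582631682713)) (np.float64(210.86254014644163), np.float64(182.4047787972456))
```

View pics/c1.png

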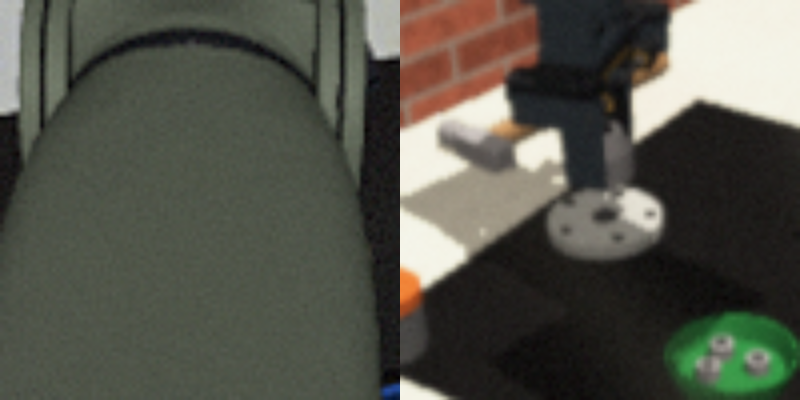

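The cone is held over the flange (side crop: finger at (590,150), flange at (605,222)). The top camera is blocked by the arm. I'll lower it, release and lift clear.

Request:
send_rows(motion=[[0, 0, -0.03, 0, 0, 0, -1], [0, 0, -0.05, 0, 0, 0, -1], [0, 0, -0.065, 0, 0, 0, -1], [0, 0, -0.071, 0, 0, 0, -1], [0, 0, -0.071, 0, 0, 0, -1], [0, 0, -0.071, 0, 0, 0, -1], [0, 0, -0.071, 0, 0, 0, 0.8], [0, 0, -0.071, 0, 0, 0, 0.8], [0, 0, -0.071, 0, 0, 0, 0.8], [0, 0, -0.071, 0, 0, 0, 0.8], [0, 0, 0, 0, 0, 0, 0.8], [0, 0, 0.1, 0, 0, 0, 0.8], [0, 0, 0.188, 0, 0, 0, 0.8], [0, 0, 0.188, 0, 0, 0, 0.8]])

```text
time_s: 6.42
ee_pos: [689.9, 8.0, 155.0]
ee_rot: [179.8, -0.5, 25.3]
force: [0.1, -0.7, -0.2]
gripper_width: 81.9
gripper_force: 0.0
```

Request:
send_rows(motion=[[-0.529, 0.707, 0, 0, 0, 0, 1], [-0.529, 0.707, 0, 0, 0, 0, 1], [-0.529, 0.707, 0, 0, 0, 0, 1], [-0.529, 0.707, 0, 0, 0, 0, 1], [-0.529, 0.707, 0, 0, 0, 0, 1], [-0.529, 0.707, 0, 0, 0, 0, 1], [-0.529, 0.707, 0, 0, 0, 0, 1], [-0.529, 0.707, 0, 0, 0, 0, 1], [-0.529, 0.707, 0, 0, 0, 0, 1], [-0.529, 0.707, -0.1, 0, 0, 0, 1], [-0.529, 0.707, -0.1, 0, 0, 0, 1], [-0.529, 0.707, -0.1, 0, 0, 0, 1]])

```text
time_s: 7.92
ee_pos: [424.1, 360.9, 100.8]
ee_rot: [180.0, -0.1, 25.2]
force: [0.6, 0.2, 0.2]
gripper_width: 91.2
gripper_force: 0.0
```

Run:
```python
from m import *
f=grab('top','t2',(200,80,300,180),5); print(env.state()['ee_pos'])
print('flange',blob(f,(251,135),26,8,20),'conetop',blob(f,(251,130),22,56,64),'skirt',blob(f,(251,130),22,30,64))
```

```text
[424.36829852 361.42437625 101.40601732]
flange [687.5   7.5 100.6  14.2 710.  682.2   8.7] conetop [687.2   7.7  42.5  59.1 177.  686.5   6.2] skirt [687.4   5.9  54.2  55.9 356.  682.2   5.5]
```

View pics/t2.png

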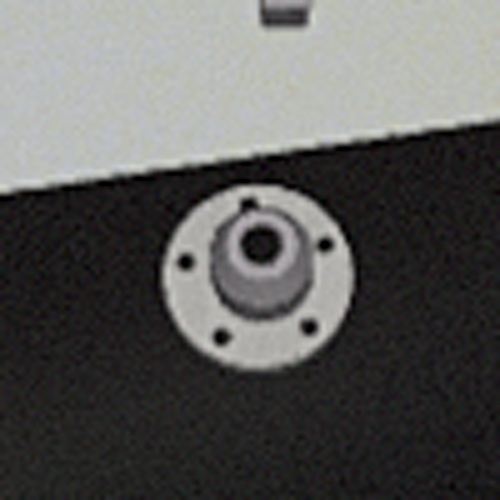

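The cone (262,262 in the crop) stands big end down and central on the flange, about 1 mm off. Its top is at 59 mm, as it should be. Now I'll grasp the collar.

Request:
send_rows(motion=[[0, 0, -0.08, 0, 0, 0, 1], [0, 0, -0.14, 0, 0, 0, 1], [0, 0, -0.18, 0, 0, 0, 1], [0, 0, -0.19, 0, 0, 0, 1], [0, 0, -0.19, 0, 0, 0, 1], [0, 0, -0.19, 0, 0, 0, -1], [0, 0, -0.19, 0, 0, 0, -1], [0, 0, -0.19, 0, 0, 0, -1], [0, 0, -0.19, 0, 0, 0, -1], [0, 0, -0.19, 0, 0, 0, -1], [0, 0, -0.19, 0, 0, 0, -1], [0, 0, -0.19, 0, 0, 0, -1]], squeeze=15)

```text
time_s: 9.48
ee_pos: [422.9, 361.6, 5.1]
ee_rot: [-180.0, -0.0, 25.3]
force: [0.2, 0.2, 2.3]
gripper_width: 47.9
gripper_force: 15.0
```

Request:
send_rows(motion=[[0, 0, 0.1, 0, 0, 0, -1], [0, 0, 0.2, 0, 0, 0, -1], [0, 0, 0.28, 0, 0, 0, -1], [0.07, -0.094, 0.28, 0, 0, 0, -1], [0.14, -0.188, 0.28, 0, 0, 0, -1], [0.21, -0.282, 0.28, 0, 0, 0, -1], [0.28, -0.376, 0.28, 0, 0, 0, -1], [0.35, -0.47, 0.28, 0, 0, 0, -1], [0.42, -0.564, 0.28, 0, 0, 0, -1], [0.48, -0.643, 0.28, 0, 0, 0, -1], [0.529, -0.709, 0.28, 0, 0, 0, -1], [0.529, -0.709, 0.28, 0, 0, 0, -1], [0.529, -0.709, 0.16, 0, 0, 0, -1], [0.529, -0.709, 0.16, 0, 0, 0, -1], [0.529, -0.709, 0.16, 0, 0, 0, -1], [0.529, -0.709, 0.16, 0, 0, 0, -1]])

```text
time_s: 11.48
ee_pos: [688.8, 7.4, 87.7]
ee_rot: [179.9, -0.2, 25.3]
force: [0.3, 0.1, -1.5]
gripper_width: 47.7
gripper_force: 15.0
```

Run:
```python
from h import *
g=grab('side','c3',(160,110,280,200),6); print(env.state()['ee_pos'],env.state()['force'])
```

```text
[688.57136032   7.32546494  87.43756788] [ 0.32525209  0.26585205 -0.43483863]
```

View pics/c3.png

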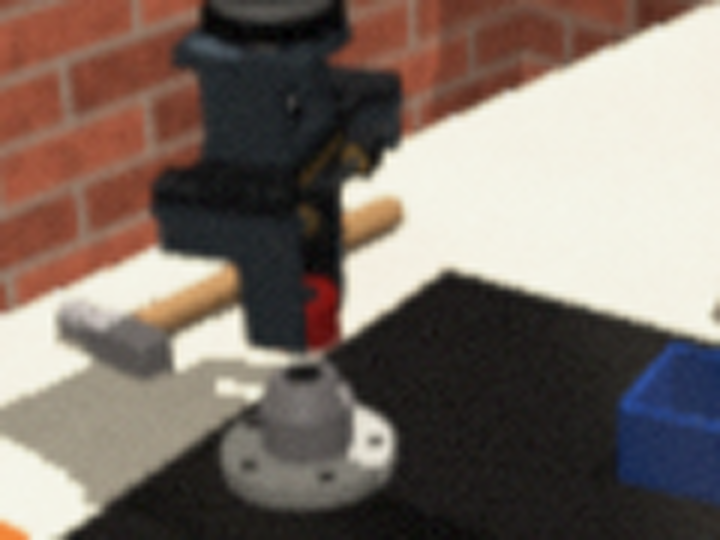

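The collar (320,310) is held level above the cone (305,410). I'll lower it and release.

Request:
send_rows(motion=[[0, 0, -0.015, 0, 0, 0, -1], [0, 0, -0.028, 0, 0, 0, -1], [0, 0, -0.036, 0, 0, 0, -1], [0, 0, -0.041, 0, 0, 0, -1], [0, 0, -0.041, 0, 0, 0, -1], [0, 0, -0.041, 0, 0, 0, -1], [0, 0, -0.041, 0, 0, 0, -1], [0, 0, -0.041, 0, 0, 0, 0.6], [0, 0, -0.041, 0, 0, 0, 0.6], [0, 0, -0.041, 0, 0, 0, 0.6], [0, 0, -0.041, 0, 0, 0, 0.6], [0, 0, 0, 0, 0, 0, 0.6], [0, 0, 0.1, 0, 0, 0, 0.6], [0, 0, 0.15, 0, 0, 0, 0.6], [0, 0, 0.15, 0, 0, 0, 0.6]])

```text
time_s: 13.4
ee_pos: [688.7, 7.0, 162.5]
ee_rot: [179.9, -0.3, 25.3]
force: [0.3, -1.0, -0.4]
gripper_width: 72.8
gripper_force: 0.0
```

Request:
send_rows(motion=[[-0.179, 0.66, 0, 0, 0, 0, 1], [-0.179, 0.66, 0, 0, 0, 0, 1], [-0.179, 0.66, 0, 0, 0, 0, 1], [-0.179, 0.66, 0, 0, 0, 0, 1], [-0.179, 0.66, 0, 0, 0, 0, 1], [-0.179, 0.66, 0, 0, 0, 0, 1], [-0.179, 0.66, 0, 0, 0, 0, 1], [-0.179, 0.66, 0, 0, 0, 0, 1], [-0.179, 0.66, -0.1, 0, 0, 0, 1], [-0.179, 0.66, -0.1, 0, 0, 0, 1], [-0.179, 0.66, -0.1, 0, 0, 0, 1]])

```text
time_s: 14.78
ee_pos: [598.8, 336.2, 111.0]
ee_rot: [180.0, -0.1, 25.2]
force: [-0.5, -0.1, 0.4]
gripper_width: 91.4
gripper_force: 0.0
```

Run:
```python
from m import *
f=grab('top'); g=grab('side'); print(env.state()['ee_pos'])
print('collartop',blob(f,(251,128),24,78,92),'tin',blob(f,(162,129),16,48,65))
a=cv2.resize(f['pixels'][50:190,90:290,::-1],None,fx=2,fy=2); b=cv2.resize(g['pixels'][130:270,110:310,::-1],None,fx=2,fy=2)
cv2.imwrite('pics/c4.png',np.hstack([a,b]))
```

```text
[599.23688838 336.92648245 112.10375246]
collartop [687.6   4.9  48.2  85.3 300.  686.9   5.2] tin [688.  233.5  58.1  55.4 400.  686.9 232.9]
```

View pics/c4.png

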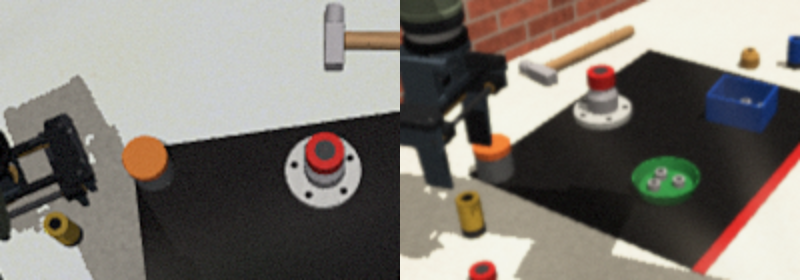

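The collar (325,152) sits flat and central on the cone with its top at 85 mm. The tin hasn't moved, and the open gripper is above the yellow socket. I'll grasp the socket.

Request:
send_rows(motion=[[0, 0, -0.06, 0, 0, 0, 1], [0, 0, -0.12, 0, 0, 0, 1], [0, 0, -0.17, 0, 0, 0, 1], [0, 0, -0.184, 0, 0, 0, 1], [0, 0, -0.184, 0, 0, 0, 1], [0, 0, -0.184, 0, 0, 0, -1], [0, 0, -0.184, 0, 0, 0, -1], [0, 0, -0.184, 0, 0, 0, -1], [0, 0, -0.184, 0, 0, 0, -1], [0, 0, -0.184, 0, 0, 0, -1], [0, 0, -0.184, 0, 0, 0, -1], [0, 0, -0.184, 0, 0, 0, -1], [0, 0, -0.184, 0, 0, 0, -1]], squeeze=20)

```text
time_s: 16.5
ee_pos: [597.8, 337.1, 17.9]
ee_rot: [-180.0, -0.0, 25.3]
force: [-0.4, 0.2, -0.3]
gripper_width: 31.5
gripper_force: 20.0
```

Request:
send_rows(motion=[[0, 0, 0.1, 0, 0, 0, -1], [0, 0, 0.2, 0, 0, 0, -1], [0, 0, 0.3, 0, 0, 0, -1], [0, -0.09, 0.32, 0, 0, 0, -1], [0, -0.19, 0.32, 0, 0, 0, -1], [0, -0.29, 0.32, 0, 0, 0, -1], [-0.003, -0.39, 0.32, 0, 0, 0, -1], [-0.003, -0.49, 0.32, 0, 0, 0, -1], [-0.005, -0.59, 0.32, 0, 0, 0, -1], [-0.006, -0.69, 0.32, 0, 0, 0, -1], [-0.007, -0.77, 0.32, 0, 0, 0, -1], [-0.007, -0.81, 0.32, 0, 0, 0, -1], [-0.007, -0.81, 0.32, 0, 0, 0, -1], [-0.007, -0.81, 0.22, 0, 0, 0, -1], [-0.007, -0.81, 0.12, 0, 0, 0, -1], [-0.007, -0.81, 0.05, 0, 0, 0, -1], [-0.007, -0.81, 0.02, 0, 0, 0, -1], [-0.007, -0.81, 0.02, 0, 0, 0, -1]])

```text
time_s: 18.75
ee_pos: [594.3, -67.0, 27.6]
ee_rot: [-180.0, 0.1, 25.3]
force: [-0.1, -0.9, -0.9]
gripper_width: 32.0
gripper_force: 20.0
```

Request:
send_rows(motion=[[0, 0, -0.01, 0, 0, 0, -1], [0, 0, -0.016, 0, 0, 0, -1], [0, 0, -0.019, 0, 0, 0, -1], [0, 0, -0.019, 0, 0, 0, -1], [0, 0, -0.019, 0, 0, 0, -1], [0, 0, -0.019, 0, 0, 0, 0.2], [0, 0, -0.019, 0, 0, 0, 0.2], [0, 0, -0.019, 0, 0, 0, 0.2], [0, 0, -0.019, 0, 0, 0, 0.2], [0, 0, 0.05, 0, 0, 0, 0.2], [0, 0, 0.15, 0, 0, 0, 0.2], [0, 0, 0.25, 0, 0, 0, 0.2], [0, 0, 0.25, 0, 0, 0, 0.2]])

```text
time_s: 20.38
ee_pos: [597.1, -68.4, 157.7]
ee_rot: [179.7, -0.5, 25.3]
force: [0.4, -0.0, -0.1]
gripper_width: 54.3
gripper_force: 0.0
```

Request:
send_rows(motion=[[-0.122, -0.571, 0, 0, 0, 0, 1], [-0.122, -0.571, 0, 0, 0, 0, 1], [-0.122, -0.571, 0, 0, 0, 0, 1], [-0.122, -0.571, 0, 0, 0, 0, 1], [-0.122, -0.571, 0, 0, 0, 0, 1], [-0.122, -0.571, 0, 0, 0, 0, 1], [-0.122, -0.571, 0, 0, 0, 0, 1], [-0.122, -0.571, -0.08, 0, 0, 0, 1], [-0.122, -0.571, -0.08, 0, 0, 0, 1], [-0.122, -0.571, -0.08, 0, 0, 0, 1]])

```text
time_s: 21.62
ee_pos: [534.1, -352.8, 113.8]
ee_rot: [180.0, -0.0, 25.3]
force: [-0.3, -0.8, 0.8]
gripper_width: 91.3
gripper_force: 0.0
```

Run:
```python
from m import *
f=grab('top','t5',k=1.5); print(env.state()['ee_pos'])
# yellow top: project
c=f['R']@np.array([594,-68,60.])+f['t']; u,v=int(c[0]/c[2]*f['fx']+f['cx']),int(c[1]/c[2]*f['fy']+f['cy'])
print(u,v,'yel',blob(f,(u,v),15,50,70),'bin',blob(f,(312,204),32,40,60),'dish',blob(f,(217,220),26,12,35))
```

```text
[ 534.36678528 -353.29141178  114.38706813]
281 164 yel [595.9 -69.8  31.9  60.5 135.  594.8 -69.3] bin [ 522.3 -132.2  168.7   49.6  311.   503.7 -144.5] dish [463.1  92.2  99.5  18.2 434.  466.1  93.2]
```

View pics/t5.png

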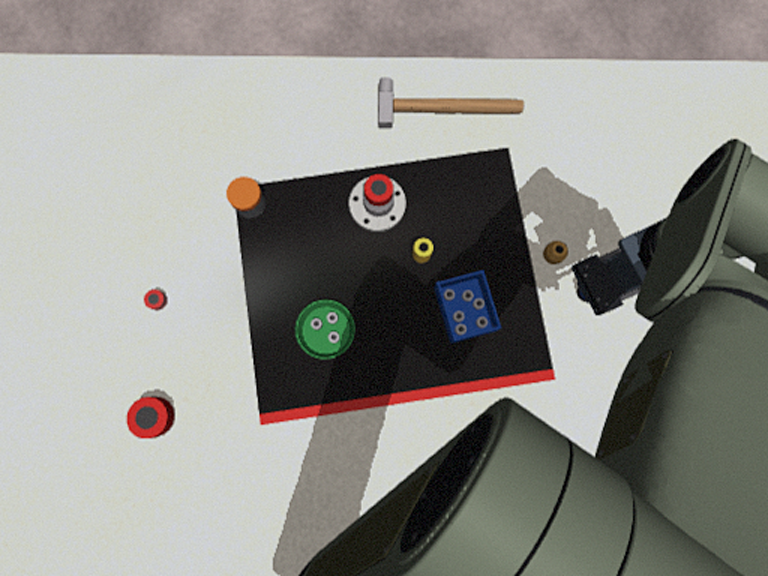

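The yellow socket (423,248) stands midway between flange and bin. The stack (378,190), brass cone and tin are unchanged. Now I'll grasp the blue socket.

Request:
send_rows(motion=[[0, 0, -0.06, 0, 0, 0, 1], [0, 0, -0.12, 0, 0, 0, 1], [0, 0, -0.16, 0, 0, 0, 1], [0, 0, -0.176, 0, 0, 0, 1], [0, 0, -0.176, 0, 0, 0, 1], [0, 0, -0.176, 0, 0, 0, -1], [0, 0, -0.176, 0, 0, 0, -1], [0, 0, -0.176, 0, 0, 0, -1], [0, 0, -0.176, 0, 0, 0, -1], [0, 0, -0.176, 0, 0, 0, -1], [0, 0, -0.176, 0, 0, 0, -1], [0, 0, -0.176, 0, 0, 0, -1], [0, 0, -0.176, 0, 0, 0, -1]], squeeze=20)

```text
time_s: 23.3
ee_pos: [533.3, -353.5, 24.9]
ee_rot: [-180.0, 0.0, 25.3]
force: [0.4, 0.6, 0.2]
gripper_width: 31.7
gripper_force: 20.0
```

Request:
send_rows(motion=[[0, 0, 0.1, 0, 0, 0, -1], [0, 0, 0.2, 0, 0, 0, -1], [0, 0, 0.3, 0, 0, 0, -1], [-0.012, 0.08, 0.32, 0, 0, 0, -1], [-0.029, 0.18, 0.32, 0, 0, 0, -1], [-0.045, 0.28, 0.32, 0, 0, 0, -1], [-0.061, 0.38, 0.32, 0, 0, 0, -1], [-0.077, 0.48, 0.32, 0, 0, 0, -1], [-0.093, 0.58, 0.32, 0, 0, 0, -1], [-0.109, 0.68, 0.32, 0, 0, 0, -1], [-0.125, 0.78, 0.32, 0, 0, 0, -1], [-0.142, 0.88, 0.32, 0, 0, 0, -1], [-0.16, 0.96, 0.32, 0, 0, 0, -1], [-0.172, 1, 0.32, 0, 0, 0, -1], [-0.172, 1, 0.32, 0, 0, 0, -1]])

```text
time_s: 25.18
ee_pos: [446.7, 147.4, 184.7]
ee_rot: [180.0, 0.0, 25.4]
force: [0.5, -0.6, -2.1]
gripper_width: 31.6
gripper_force: 20.0
```

Request:
send_rows(motion=[[0, 0.08, 0, 0, 0, 0, -1], [0, 0.08, 0, 0, 0, 0, -1], [0, 0.081, -0.1, 0, 0, 0, -1], [0, 0.081, -0.2, 0, 0, 0, -1], [0, 0.081, -0.27, 0, 0, 0, -1], [0, 0.081, -0.3, 0, 0, 0, -1], [0, 0.081, -0.3, 0, 0, 0, -1]])

```text
time_s: 26.05
ee_pos: [446.7, 185.4, 33.9]
ee_rot: [180.0, 0.2, 25.2]
force: [-0.6, -0.3, -1.0]
gripper_width: 31.7
gripper_force: 20.0
```

Request:
send_rows(motion=[[0, 0, -0.01, 0, 0, 0, -1], [0, 0, -0.016, 0, 0, 0, -1], [0, 0, -0.019, 0, 0, 0, -1], [0, 0, -0.019, 0, 0, 0, -1], [0, 0, -0.019, 0, 0, 0, -1], [0, 0, -0.019, 0, 0, 0, 0.15], [0, 0, -0.019, 0, 0, 0, 0.15], [0, 0, -0.019, 0, 0, 0, 0.15], [0, 0, -0.019, 0, 0, 0, 0.15], [0, 0, 0.05, 0, 0, 0, 0.15], [0, 0, 0.15, 0, 0, 0, 0.15], [0, 0, 0.25, 0, 0, 0, 0.15], [0, 0, 0.3, 0, 0, 0, 0.15], [-0.05, 0.5, 0.3, 0, 0, 0, 0.15], [-0.05, 0.5, 0.3, 0, 0, 0, 0.15], [-0.05, 0.5, 0.3, 0, 0, 0, 0.15], [-0.05, 0.5, 0.3, 0, 0, 0, 0.15], [-0.05, 0.5, 0.3, 0, 0, 0, 0.15], [-0.05, 0.5, 0.3, 0, 0, 0, 0.15]])

```text
time_s: 28.42
ee_pos: [422.0, 436.4, 184.5]
ee_rot: [179.9, 0.1, 25.3]
force: [-0.6, 0.7, 0.1]
gripper_width: 52.6
gripper_force: 0.0
```

Run:
```python
from m import *
f=grab('top','t6',k=1.5); print(env.state()['ee_pos'])
def B(x,y,z,r,a,b):
    c=f['R']@np.array([x,y,z])+f['t']; return blob(f,(int(c[0]/c[2]*f['fx']+f['cx']),int(c[1]/c[2]*f['fy']+f['cy'])),r,a,b)
b=B(447.5,187,60,14,50,70); print('blue',b,'yel',B(594,-68,60,14,50,70),'collar',B(687,7,85,20,78,95),'brass',B(601,-300,33,12,25,45),'tin',B(687,233,55,16,48,65))
t=np.radians(9.2); d=b[:2]-[463,92.2]; print(d@[np.cos(t),np.sin(t)], d@[-np.sin(t),np.cos(t)])
```

```text
[422.24546218 435.75603163 184.71762006]
blue [448.6 184.9  31.5  59.8 142.  448.4 184.5] yel [595.4 -69.5  31.4  60.5 134.  594.6 -69.3] collar [688.    5.1  47.7  85.4 295.  687.1   5.2] brass [ 601.1 -299.3   36.1   32.7  136.   600.2 -298.7] tin [687.9 233.3  57.8  55.3 398.  686.8 232.9]
0.6062238819820875 93.8098208750284
```

View pics/t6.png

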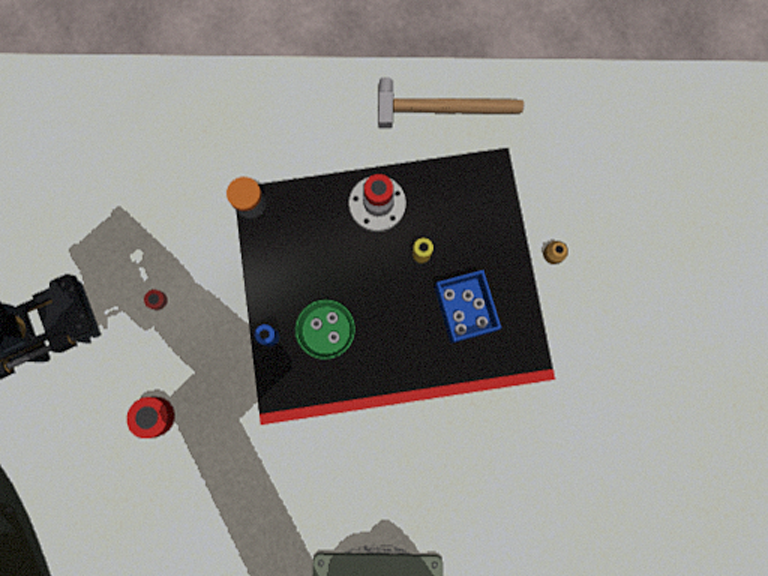

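The blue socket (265,334) is left of the dish, 94 mm centre to centre and level with it. The yellow socket (423,248) and the stack (378,190) are in place, the brass cone and tin are unmoved, and the arm is clear. I'll hand the job in.

```bash
python3 -c "
from workcell import env
print(env.job_done())"
```

```text
the job is handed in; nothing more can be done
None
```

I handed the job in at about 28 s of the 109 s limit, with everything measured inside its tolerance; the hand-in gave no verdict: the cone and collar are stacked centrally on the flange, the yellow socket is midway to the bin, the blue socket is 94 mm left of the dish (centre to centre), and the brass cone and tin have not moved.

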